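Clamp the pot, seat its double lid and hold up the outer cover

TASK

On the blue camping stove, first wind the handwheel clockwise until the clamp jaw touches the pot. Then lift the nested double lid off the shallow tin by the inner lid's tall knob, both lids together, and lower it, without dropping it, fully onto the pot; let go, take the outer lid alone by its collar and lift it straight up until it is clear of the inner lid's knob, leaving the inner lid seated on the pot undisturbed. Finish while still holding the outer lid level and still above the pot, and leave everything else on the table where it is.

Things in the scene. Friction and masses are not known exactly. Their poses are not given: they have to be found in the camera images.
- pot_mouth (a point): centre of the rim of the steel pot on the stove, at rim height, 145 mm above the table; axes are the stove's, z up. The pot is 138 mm in outer diameter (wall 4 mm, mouth 130 mm), its underside 60 mm above the table, fixed.
- stove: blue stove, fixed; origin in the centre of its underside on the table. Body 240 mm (its x) by 340 mm (its y), top 55 mm above the table; the pot's centre is 85 mm to +y and the wheel's axis 85 mm to -y of its centre. Two loop handles of the pot stick out to +x and -x to 96 mm from the pot's axis, top 118 mm above the table
- wheel_axis (a point): point on the upright axis of the clamp's handwheel at the height at which its crank knob is gripped, 108 mm above the table; axes are the stove's; it lies 170 mm to -y of the pot's axis. The wheel's rim is 102 mm in diameter, its top 84 mm above the table
- crank_grip (a point): middle of the gripping zone of the crank knob: a free-spinning upright black cylinder, 19 mm in diameter, on the wheel's rim 45 mm from the axis; it stands from 84 to 126 mm above the table, this point at 108 mm. Because it spins, it can be led round a circle without turning the gripper
- handwheel (a joint): angle of the handwheel, rad; grows clockwise seen from above; at 7.5 the jaw touches the pot and the wheel stops. Light friction (about 0.04 N m), stays where it is left
- jaw (a joint): travel of the steel clamp jaw towards the pot (the stove's +y), m; driven by the wheel at 4 mm per rad; 0.030 = touching the pot (end stop)
- jaw_face (a point): middle of the jaw's face that meets the pot, 70 mm above the table; jaw 70 mm wide, 12 mm thick, top 85 mm above the table
- tin: shallow round aluminium tin that carries the lids at the start, 138 mm outer diameter (mouth 130 mm), 40 mm tall, fixed; origin in the centre of its underside on the table
- inner_knob (a point): grip point of the inner lid's tall knob: an upright black cylinder, 18 mm in diameter, that passes through the outer lid's collar and stands 34 mm proud of it; this point is on its axis 11 mm below its top and 59 mm above the inner lid's resting face. Lifting by it carries both lids (0.55 kg or so together)
- inner_seat (a point): centre of the inner lid's resting face, the underside of its flange, which lies on the pot's or tin's rim when seated; z is the lid's axis, up. The inner lid is a perforated aluminium disc, 146 mm in diameter, 4 mm thick, with a tapered spigot (120 mm in diameter, 108 mm at its foot) reaching 12 mm below this face into the mouth
- outer_collar (a point): grip point of the outer lid, on the axis of its collar: an upright black tube round the inner lid's knob, 42 mm in outer diameter, 26 mm bore, 28 mm tall; this point is 6 mm below its top and 22 mm above the outer lid's top plate. Nested, it is 30 mm above the inner lid's resting face; the knob's top is 70 mm above that face
- outer_rest (a point): centre of the underside of the outer lid's plate, 26 mm below the collar's grip point; z is the lid's axis. The outer lid is a flat steel cover, 162 mm in diameter, plate 4 mm thick, with a skirt hanging 18 mm below this face; nested, this face lies on the inner lid's flange, 4 mm above the inner lid's resting face
- bottle: clear water bottle, 72 mm in diameter, 210 mm tall, beyond the stove or tin, a bystander to leave alone; origin in the centre of its underside
- jar: glass jar, 72 mm in diameter, 100 mm tall, beyond the stove or tin, a bystander to leave alone; origin in the centre of its underside
- shaker: steel salt shaker, 44 mm in diameter, 88 mm tall, a bystander to leave alone; origin in the centre of its underside
- mug: white mug, 76 mm in diameter, 85 mm tall, on the robot's side, a bystander to leave alone; origin in the centre of its underside
- spatula: kitchen spatula lying flat, 270 mm long, beside the stove, a bystander to leave alone; origin in the centre of its underside

How it is judged:
By the outcome, as a careful person would: the job done as asked, in the order asked, and still so for the second after the job is handed in, while the arm keeps its last pose, push and grip.
It also fails if it takes over 67 s, if anything falls off the work surface, if the arm or the gripper's body presses on something with over 40 N, if the wrist force passes 120 N, or if a joint passes its speed limit or range.

ROBOT

A 7-joint arm with a two-finger parallel gripper is mounted at the origin on the work surface. World frame = base frame: x ahead of the robot, y to its left, z up, the work surface at z = 0. Lengths are in mm, angles in rad, forces in N, time in s.
With the tool pointing down it reaches from about 400 to 875 mm from the base axis. Payload 6.5 kg.
Tool frame: the origin (TCP) lies on the centre line of the jaws, within the pads' length; the fingertips stand 25 mm ahead of it and the grasp point (between the pads) lies 6 mm ahead of it (robot.tcp_to_tips is the distance from the TCP to the fingertips, in mm); z points along the fingers, y is the line along which they close (so a half turn about z gives the same grasp; the last joint's range is limited). The gripper opens to 88 mm and grips with 3 to 60 N. Pads are 18 mm wide; open, the fingers measure 123 mm over their backs; the gripper's body (75 mm by 187 mm) begins 45 mm behind the grasp point.
Start: joints at [-1.364, 0.536, -0.004, 1.538, 0.003, 1.067, -0.071], TCP at [175.124, 625.957, 236.616] pointing down, gripper open.
Joint ranges: [-2.7, 2.7], [-0.37, 2.16], [-1.27, 1.26], [0.24, 2.4], [-1.31, 4.45], [0.19, 1.91], [-2.76, 2.76]. Speed limits (rad/s): [2.39, 2.39, 3.14, 3.14, 3.14, 3.14, 3.14].

INTERFACE

Orientations are given as a 3x3 rotation matrix whose columns are the frame's x, y, z axes.
In Python, from plant import robot gives the robot as it stands.
- The arm moves only by the tool arm_command, never from a script. Its argument "series" is a list of rows, each a list of 4 numbers: the shift along the tool's x, y, z in cm, then the turn about the tool's z in rad. In form: [[x, y, z, roll], ...]. A call has 1 to 5 rows; each row shifts and turns the commanded pose from where the row before left it, along the tool's axes as they then stand; what a row does not reach is not made up. A row lasts 1/12 s, in which the tool goes at most 41.7 mm and 7.16 degrees, less where a joint would pass 70% of its speed; a pose out of reach is approached as far as the arm can. A call with a gripper value outside its range is refused whole. "jaw" is the gripper's target within -1 to 1 (fully open at 1, half-way at 0, shut at -1), set as the call begins (left out, the last holds). The fingers move at their own pace and stop on an object; "grip_force" is the grip in N (left out, the last holds). Time passes only in rows, so rows that do not move let the fingers close. It gives the time, the measured TCP pose, the force, the opening and the grip force at its end, in the units of the state.
- robot.get_obs(): the state, without advancing time (a new reading comes with each control period).
- robot.grab_frame(name): name is "scene" or "top"; returns (picture, depth): 384x512x3 uint8, blue, green, red; 384x512 float32, mm along the optical axis (not along the pixel's ray), 0 where there is no reading.
- robot.camera_params(name): a dict with "intrinsics" (3x3 intrinsics, pixels), "dist_coeffs" ([k1, k2, p1, p2, k3] as OpenCV has them; the pictures are not rectified), "cam_to_world" (4x4, takes a point from camera to world coordinates). Camera axes: x right, y up, looking along -z (the intrinsics and any distortion apply to the point x, -y, -z); pixel columns grow to the right and rows downward; lengths in mm; the calibration is good to about 2 mm. A picture is of the moment at which its call begins. camera_params takes no time and is no camera call.
- robot.job_done(): hands the job in; it is judged then, once.
The state is a dict: "clock": time; "joint_pos": joint angles; "qvel": joint speeds; "tau": joint torques, N m; "tcp_pos": TCP position; "tool_rot": TCP orientation; "wrist_force": force on the tool from outside, world axes, zero at the start; "moment": the same for the moment, N m; "width": opening from 0.0 (shut) to 1.0 (fully open); "gripper_force": force on a finger pad.
Only numpy, scipy, OpenCV 4.12 (cv2) and the standard library are available. Lean on these libraries where they do the work, as an engineer would, in place of code of your own. Each camera call takes 0.05 s, during which the arm holds its last target. There are 200 camera calls.

## Working session

There is one attempt and no reset: what is moved stays moved. The work goes in short steps, Python scripts to look and compute and a tool call to move; the robot and the scene stay as the last step left them, time stands still between calls to the robot, and variables do not carry over. Pictures are saved under pics/ and viewed, at most 10 in all, crops included, and the job is handed in when it is done.

Besides the shell and the picture viewer there is one more tool, called after "Emit:" as a command line: name --pt "numbers of a row" for each row, then --argument value for the rest. arm_command: Moves the arm, as the interface text tells. Its arguments: {"type":"object","properties":{"series":{"type":"array"},"jaw":{"type":"number"},"grip_force":{"type":"number"}},"required":["series"]}

```bash
mkdir -p pics; ls
cat > h.py <<'E'
import numpy as np, cv2
from plant import robot
def pts(name,d=None):
    img,dep=robot.grab_frame(name); P=robot.camera_params(name)
    return img,dep,P
def ray(P,uv):
    n=cv2.undistortPoints(np.array(uv,float).reshape(-1,1,2),np.array(P["intrinsics"],float),np.array(P["dist_coeffs"],float)).reshape(-1,2)
    T=np.array(P["cam_to_world"]); d=np.c_[n[:,0],-n[:,1],-np.ones(len(n))]@T[:3,:3].T
    return T[:3,3],d
def onplane(P,uv,z):
    o,d=ray(P,uv); return o+d*((z-o[2])/d[:,2])[:,None]
def cloud(P,dep):
    v,u=np.mgrid[:dep.shape[0],:dep.shape[1]]
    o,d=ray(P,np.c_[u.ravel(),v.ravel()]); W=o+d*dep.ravel()[:,None]; W[dep.ravel()<=0]=np.nan
    return W.reshape(*dep.shape,3)
E
python3 - <<'E'
from h import *
np.set_printoptions(precision=3,suppress=True)
a,da,P=pts("scene");b,db,Q=pts("top")
np.savez("f0.npz",a=a,da=da,b=b,db=db)
print(P,Q); cv2.imwrite("pics/s0.png",a);cv2.imwrite("pics/t0.png",b)
print(robot.get_obs())
E
```

```text
pics
{'intrinsics': array([[375.797,   0.   , 259.724],
       [  0.   , 375.797, 191.947],
       [  0.   ,   0.   ,   1.   ]]), 'dist_coeffs': array([-0.041,  0.   ,  0.   ,  0.   ,  0.   ]), 'cam_to_world': array([[   0.56 ,   -0.447,    0.698, 1246.51 ],
       [   0.828,    0.313,   -0.465, -521.271],
       [  -0.01 ,    0.838,    0.545,  648.702],
       [   0.   ,    0.   ,    0.   ,    1.   ]])} {'intrinsics': array([[449.318,   0.   , 254.206],
       [  0.   , 449.318, 175.429],
       [  0.   ,   0.   ,   1.   ]]), 'dist_coeffs': array([-0.177,  0.   ,  0.   ,  0.   ,  0.   ]), 'cam_to_world': array([[   0.018,    0.995,   -0.094,  417.597],
       [  -1.   ,    0.019,    0.006,  -27.746],
       [   0.008,    0.094,    0.996, 1444.168],
       [   0.   ,    0.   ,    0.   ,    1.   ]])}
{'clock': 0.1, 'joint_pos': array([-1.364,  0.537, -0.004,  1.539,  0.003,  1.067, -0.071]), 'qvel': array([-0.001, -0.002, -0.   , -0.004,  0.001,  0.001, -0.001]), 'tau': array([  0.002, -57.209,   0.994, -25.223,  -0.056,   0.013,   0.   ]), 'tcp_pos': array([175.009, 625.416, 235.852]), 'tool_rot': array([[-0.963,  0.269, -0.   ],
       [ 0.269,  0.963, -0.002],
       [-0.   , -0.002, -1.   ]]), 'wrist_force': array([-0.302,  1.569,  0.014]), 'moment': array([-0.017,  0.01 , -0.059]), 'gripper_force': 0.0, 'width': 0.9990260320400038}
```

View pics/s0.png

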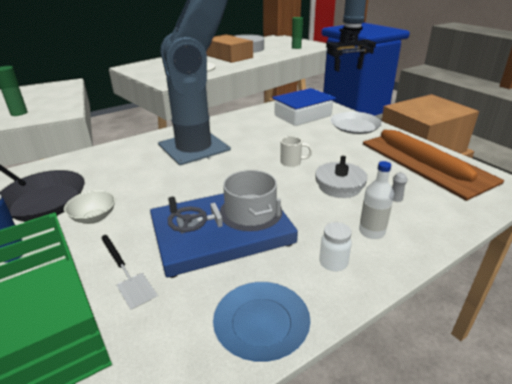

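View pics/t0.png

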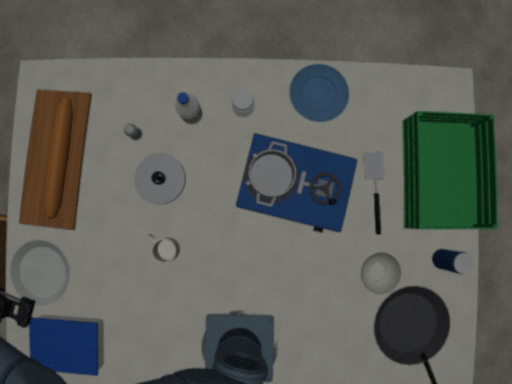

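The top view shows the pot at about (271,174), the wheel at (325,189) with its crank knob near (333,201), and the lids at (159,178) with the knob at (158,178). The mug is at (166,249). The scene view agrees, with the knob at (342,163) and the crank at (172,204).

Run:
```python
from h import *
np.set_printoptions(precision=1,suppress=True)
f=np.load("f0.npz");P=robot.camera_params("scene");Q=robot.camera_params("top")
A=cloud(P,f["da"]);B=cloud(Q,f["db"])
def near(img,W,p,r,lo,hi,dark=None):
    m=(np.hypot(W[...,0]-p[0],W[...,1]-p[1])<r)&(W[...,2]>lo)&(W[...,2]<hi)
    if dark: m&=img.max(2)<dark
    return m
guess={}
for n,uv,z in [("pot",(271,174),145),("wheel",(325,189),80),("crank",(333,201),126),("lidknob",(158,177),110),("lid",(159,178),48)]:
    guess[n]=onplane(Q,uv,z)[0]; print(n,guess[n])
def circ(p):
    x=np.c_[2*p[:,:2],np.ones(len(p))]; s=np.linalg.lstsq(x,(p[:,:2]**2).sum(1),rcond=None)[0]
    return s[:2],np.sqrt(s[2]+s[0]@s[0])
for nm,img,W in [("scene",f["a"],A),("top",f["b"],B)]:
    m=near(img,W,guess["pot"],80,138,152); p=W[m]; print(nm,"pot",m.sum(),circ(p),p[:,2].mean())
    m=near(img,W,guess["wheel"],75,98,140,80); p=W[m]; print("crank",m.sum(),p.mean(0),p.max(0),p.min(0))
    m=near(img,W,guess["wheel"],62,72,92,90); p=W[m]; print("wheel",m.sum(),circ(p),p.min(0),p.max(0))
    m=near(img,W,guess["lidknob"],40,88,125,90); p=W[m]; print("knob",m.sum(),p.mean(0),p.max(0),p.min(0))
    m=near(img,W,guess["lidknob"],100,38,54); p=W[m]; print("lid",m.sum(),p.mean(0),p.max(0),p.min(0))
    if nm=="top":
        m=(near(img,W,guess["pot"],300,45,62)&(img[...,0]>img[...,2]*1.8)).astype(np.uint8)
        c=W[m>0][:,:2].astype(np.float32); print("stove",cv2.minAreaRect(c))
    # other tall stuff
m=near(f["b"],B,(450,100),500,20,400); n,l,s,c=cv2.connectedComponentsWithStats(m.astype(np.uint8))
for i in range(1,n):
    if s[i,4]>60: q=B[l==i]; print(c[i],np.median(q,0),q.min(0),q.max(0))
```

```text
pot [545.4 -84.4 145. ]
wheel [ 508.9 -253.4   80. ]
crank [ 470.7 -269.8  126. ]
lidknob [533.4 252.7 110. ]
lid [535.7 262.4  48. ]Traceback (most recent call last):
  File "<stdin>", line 16, in <module>
  File "<stdin>", line 14, in circ
TypeError: unsupported operand type(s) for @: 'numpy.float64' and 'numpy.float64'
```

```bash
cat > m.py <<'E'
from h import *
np.set_printoptions(precision=1,suppress=True)
f=np.load("f0.npz");P=robot.camera_params("scene");Q=robot.camera_params("top")
A=cloud(P,f["da"]);B=cloud(Q,f["db"])
def near(img,W,p,r,lo,hi,dark=None):
    m=(np.hypot(W[...,0]-p[0],W[...,1]-p[1])<r)&(W[...,2]>lo)&(W[...,2]<hi)
    if dark: m&=img.max(2)<dark
    return m
guess=dict(pot=(545,-84),wheel=(509,-253),lidknob=(533,253))
def circ(p):
    if len(p)<3: return None
    x=np.c_[2*p[:,:2],np.ones(len(p))]; s=np.linalg.lstsq(x,(p[:,:2]**2).sum(1),rcond=None)[0]
    return s[:2],np.sqrt(s[2]+s[:2]@s[:2])
def st(p): return (p.mean(0),p.max(0),p.min(0)) if len(p) else None
for nm,img,W in [("scene",f["a"],A),("top",f["b"],B)]:
    p=W[near(img,W,guess["pot"],80,138,152)]; print(nm,"pot",len(p),circ(p),st(p))
    p=W[near(img,W,guess["wheel"],75,98,140,80)]; print("crank",len(p),st(p))
    p=W[near(img,W,guess["wheel"],62,72,92,90)]; print("wheel",len(p),circ(p),st(p))
    p=W[near(img,W,guess["lidknob"],40,82,125,90)]; print("knob",len(p),st(p))
    p=W[near(img,W,guess["lidknob"],100,38,54)]; print("lid",len(p),st(p))
m=(near(f["b"],B,guess["pot"],300,45,62)&(f["b"][...,0]>f["b"][...,2]*1.8))
print("stove",cv2.minAreaRect(B[m][:,:2].astype(np.float32)))
m=near(f["b"],B,(450,0),420,20,400); n,l,s,c=cv2.connectedComponentsWithStats(m.astype(np.uint8))
for i in range(1,n):
    if s[i,4]>60: q=B[l==i]; print(c[i],q.min(0),q.max(0))
E
python3 m.py
```

```text
scene pot 394 (array([551.4, -88.9]), np.float64(66.68107065090801)) (array([553.1, -91.7, 143.2]), array([620.2, -19.6, 148.2]), array([ 481.7, -157.6,  138. ]))
crank 62 (array([ 477.8, -273.8,  113.8]), array([ 481.8, -265.4,  128.1]), array([ 472.9, -280.7,   98.3]))
wheel 396 (array([ 517.5, -256.5]), np.float64(38.24323367435365)) (array([ 518.8, -258. ,   81.9]), array([ 563.2, -209.4,   91.9]), array([ 467.4, -303.2,   73.5]))
knob 40 (array([541.5, 255.8,  97.5]), array([547.6, 265.4, 111.2]), array([534. , 249.9,  82.8]))
lid 1013 (array([548.7, 247.4,  48.4]), array([617.7, 341.6,  53.9]), array([457.2, 179.5,  38.1]))
top pot 217 (array([549.5, -87.9]), np.float64(66.66976481408295)) (array([551.6, -87.6, 144.9]), array([616.8, -20.2, 151.4]), array([ 481.3, -154.7,  138.3]))
crank 42 (array([ 469.6, -268.6,  122.4]), array([ 477.6, -260.1,  131.3]), array([ 461.8, -279.6,   99.1]))
wheel 545 (array([ 512. , -251.5]), np.float64(36.76956441033152)) (array([ 513.1, -250.1,   81.6]), array([ 561.6, -192.6,   91.1]), array([ 462.7, -299.9,   72. ]))
knob 34 (array([534.5, 259.8, 108.4]), array([542.5, 268.9, 119.6]), array([526.6, 251.9,  82.5]))
lid 1864 (array([534.5, 261.4,  48.3]), array([615.8, 342.7,  54. ]), array([454.2, 181.3,  39.8]))
stove ((528.19921875, -169.5769805908203), (333.5522766113281, 238.8111114501953), 76.9771499633789)
[242.8 102.5] [743.5 -31.7  20.1] [809.9  39.3 107.8]
[188.  107.9] [716.7 136.3  20.3] [784.9 207.1 217.2]
[134.2 132.6] [664.  334.8  20.4] [694.9 359.1  92.5]
[296.8 182.8] [ 376.5 -361.    20.1] [682.5  18.6 152.6]
[159.4 178.5] [454.2 181.3  26.6] [615.8 342.7 119.6]
[161.6 248.3] [274.6 196.   20.2] [360.2 292.8  93.3]
[240.3 352.7] [ 34.1 -74.9  20. ] [ 76.8  61.2 400. ]
```

```bash
cat > plan.py <<'E'
from h import *
def rows(wps,vmax=40,rmax=0.12):
    """wps: (x,y,z,yaw_of_tool_y or None); prints rows in tool axes, cm/rad"""
    o=robot.get_obs(); p=np.array(o["tcp_pos"]); R=np.array(o["tool_rot"]); yaw=np.arctan2(R[1,1],R[0,1]); out=[]
    for w in wps:
        ty=yaw if len(w)<4 else np.radians(w[3]); d=np.array(w[:3])-p
        n=max(1,int(np.ceil(max(np.linalg.norm(d)/vmax,abs(ty-yaw)/rmax))))
        dy=(ty-yaw)/n
        for k in range(n):
            y=np.array([np.cos(yaw),np.sin(yaw),0]); z=np.array([0,0,-1.]); x=np.cross(y,z)
            s=d/n/10; out.append([round(float(s@x),2),round(float(s@y),2),round(float(s@z),2),round(-dy,3)]); yaw+=dy
        p=np.array(w[:3],float)
    for i in range(0,len(out),5): print(out[i:i+5])
    return out
E
python3 - <<'E'
from plan import *
rows([(430,230,236,20),(470,-270,210,-13)])
E
```

```text
[[-2.93, -2.6, -0.0, np.float64(0.079)], [-3.13, -2.36, -0.0, np.float64(0.079)], [-3.31, -2.11, -0.0, np.float64(0.079)], [-3.46, -1.84, -0.0, np.float64(0.079)], [-3.6, -1.56, -0.0, np.float64(0.079)]]
[[-3.71, -1.27, -0.0, np.float64(0.079)], [-3.8, -0.97, -0.0, np.float64(0.079)], [-3.86, -0.67, -0.0, np.float64(0.079)], [-3.9, -0.36, -0.0, np.float64(0.079)], [-3.92, -0.05, -0.0, np.float64(0.079)]]
[[-3.91, 0.26, -0.0, np.float64(0.079)], [-3.88, 0.57, -0.0, np.float64(0.079)], [-3.72, -1.03, 0.2, np.float64(0.044)], [-3.76, -0.86, 0.2, np.float64(0.044)], [-3.8, -0.69, 0.2, np.float64(0.044)]]
[[-3.82, -0.52, 0.2, np.float64(0.044)], [-3.84, -0.35, 0.2, np.float64(0.044)], [-3.85, -0.18, 0.2, np.float64(0.044)], [-3.86, -0.01, 0.2, np.float64(0.044)], [-3.86, 0.16, 0.2, np.float64(0.044)]]
[[-3.84, 0.33, 0.2, np.float64(0.044)], [-3.83, 0.5, 0.2, np.float64(0.044)], [-3.8, 0.67, 0.2, np.float64(0.044)], [-3.77, 0.83, 0.2, np.float64(0.044)], [-3.73, 1.0, 0.2, np.float64(0.044)]]
```

Emit:
arm_command --pt "-2.9 -2.6 0 0.079" --pt "-3.1 -2.4 0 0.079" --pt "-3.3 -2.1 0 0.079" --pt "-3.5 -1.8 0 0.079" --pt "-3.6 -1.6 0 0.079" --jaw 1

```text
clock: 0.52
tcp_pos: [281.6, 459.0, 236.3]
tool_rot: [[-0.783, 0.622, -0.0], [0.622, 0.783, -0.0], [-0.0, -0.0, -1.0]]
wrist_force: [1.5, -0.0, 0.6]
width: 0.997
gripper_force: 0.0
```

Emit:
arm_command --pt "-3.7 -1.3 0 0.079" --pt "-3.8 -1.0 0 0.079" --pt "-3.9 -0.7 0 0.079" --pt "-3.9 -0.4 0 0.079" --pt "-3.9 -0.1 0 0.079"

```text
clock: 0.93
tcp_pos: [386.6, 293.2, 236.6]
tool_rot: [[-0.483, 0.876, -0.0], [0.876, 0.483, -0.0], [0.0, -0.0, -1.0]]
wrist_force: [0.1, -0.3, 0.8]
width: 0.997
gripper_force: 0.0
```

Emit:
arm_command --pt "-3.9 0.3 0 0.079" --pt "-3.9 0.6 0 0.079" --pt "-3.7 -1.0 0.2 0.044" --pt "-3.8 -0.9 0.2 0.044" --pt "-3.8 -0.7 0.2 0.044"

```text
clock: 1.35
tcp_pos: [438.3, 111.9, 230.4]
tool_rot: [[-0.214, 0.977, -0.0], [0.977, 0.214, -0.0], [-0.0, -0.0, -1.0]]
wrist_force: [0.8, 0.3, -0.2]
width: 1.0
gripper_force: 0.0
```

Emit:
arm_command --pt "-3.8 -0.5 0.2 0.044" --pt "-3.8 -0.4 0.2 0.044" --pt "-3.8 -0.2 0.2 0.044" --pt "-3.9 0 0.2 0.044" --pt "-3.9 0.2 0.2 0.044"

```text
clock: 1.77
tcp_pos: [454.0, -79.8, 220.5]
tool_rot: [[0.004, 1.0, 0.0], [1.0, -0.004, 0.0], [0.0, 0.0, -1.0]]
wrist_force: [0.4, -0.2, 0.2]
width: 1.0
gripper_force: 0.0
```

Emit:
arm_command --pt "-3.8 0.3 0.2 0.044" --pt "-3.8 0.5 0.2 0.044" --pt "-3.8 0.7 0.2 0.044" --pt "-3.0 0.8 0.2 0.044" --pt "-1.5 0.4 0.2 0.044"

```text
clock: 2.18
tcp_pos: [468.8, -243.6, 210.7]
tool_rot: [[0.226, 0.974, 0.0], [0.974, -0.226, -0.002], [-0.002, 0.001, -1.0]]
wrist_force: [0.3, 0.0, 0.3]
width: 1.003
gripper_force: 0.0
```

Run:
```python
from plan import *
rows([(470.5,-269.5,160),(470.5,-269.5,116)])
```

```text
[[-1.24, 0.37, 2.53, np.float64(-0.0)], [-1.24, 0.37, 2.53, np.float64(-0.0)], [0.0, 0.0, 2.2, np.float64(-0.0)], [0.0, 0.0, 2.2, np.float64(-0.0)]]
```

Emit:
arm_command --pt "-1.24 0.37 2.5 0" --pt "-1.24 0.37 2.5 0" --pt "0 0 1.7 0" --pt "0 0 1.7 0" --pt "0 0 1.0 0"

```text
clock: 2.6
tcp_pos: [470.0, -264.5, 114.6]
tool_rot: [[0.221, 0.975, -0.003], [0.975, -0.221, 0.001], [0.0, -0.003, -1.0]]
wrist_force: [0.1, -0.1, 0.0]
width: 1.002
gripper_force: 0.0
```

Emit:
arm_command --pt "0 0 0 0"

```text
clock: 2.68
tcp_pos: [469.8, -264.0, 114.6]
tool_rot: [[0.22, 0.975, -0.004], [0.975, -0.22, 0.002], [0.001, -0.004, -1.0]]
wrist_force: [-0.6, 0.4, -0.4]
width: 0.999
gripper_force: 0.0
```

Run:
```python
from h import *
a,_,P=pts("scene"); b,_,Q=pts("top")
c=cv2.resize(a[150:260,110:270],(640,440),interpolation=cv2.INTER_CUBIC)
d=cv2.resize(b[130:250,240:390],(550,440),interpolation=cv2.INTER_CUBIC)
cv2.imwrite("pics/c1.png",cv2.resize(np.hstack([c,d]),(800,296)))
```

```text
(no output)
```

View pics/c1.png

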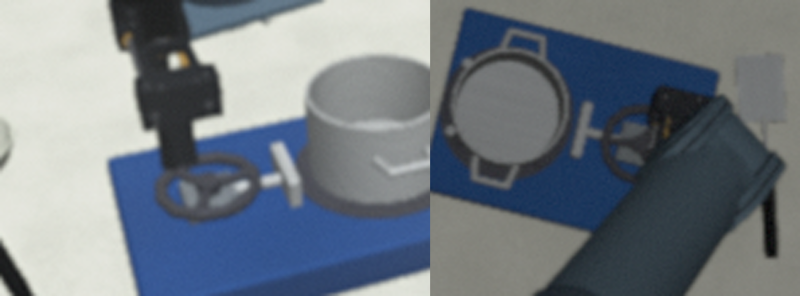

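The fingers straddle the crank, seen at about (180,150) on the left and (665,120) on the right. The TCP reads 5 mm short in y, so I'll correct that and close.

Emit:
arm_command --pt "-0.5 0.1 0 0" --pt "0 0 0 0" --pt "0 0 0 0" --pt "0 0 0 0" --pt "0 0 0 0" --jaw -1 --grip_force 12

```text
clock: 3.2
tcp_pos: [471.2, -269.9, 117.0]
tool_rot: [[0.22, 0.975, 0.001], [0.975, -0.22, -0.0], [0.0, 0.001, -1.0]]
wrist_force: [0.3, 0.1, 0.5]
width: 0.644
gripper_force: 0.0
```

Emit:
arm_command --pt "0 0 0 0" --pt "0 0 0 0" --pt "0 0 0 0"

```text
clock: 3.45
tcp_pos: [471.1, -269.9, 116.7]
tool_rot: [[0.22, 0.975, 0.0], [0.975, -0.22, 0.0], [0.0, 0.0, -1.0]]
wrist_force: [0.0, -0.4, 0.1]
width: 0.42
gripper_force: 0.0
```

Emit:
arm_command --pt "0 0 0 0" --pt "0 0 0 0" --pt "0 0 0 0" --pt "0 0 0 0"

```text
clock: 3.78
tcp_pos: [471.3, -269.9, 116.6]
tool_rot: [[0.22, 0.976, 0.0], [0.976, -0.22, 0.0], [0.0, 0.0, -1.0]]
wrist_force: [0.1, -0.1, -0.1]
width: 0.205
gripper_force: 12.0
```

Run:
```python
from plan import *
o=robot.get_obs(); print(o["width"],o["gripper_force"],o["tcp_pos"],o["wrist_force"])
C=np.array([511.5,-253]); p=o["tcp_pos"][:2]; v=p-C; print(np.hypot(*v))
a0=np.arctan2(v[1],v[0]); n=21
w=[(*(C+45*np.array([np.cos(a0-k*.375),np.sin(a0-k*.375)])),o["tcp_pos"][2]) for k in range(0,n+1)]
# relative moves in tool axes
R=np.array(o["tool_rot"])
W=np.array(w)
s=(np.diff(W,axis=0)/10)@R
for i in range(0,n,5): print(np.round(s[i:i+5],2).tolist())
```

```text
0.20498856939277704 11.999634057283401 [ 471.29509881 -269.87202564  116.6394608 ] [ 0.10675948 -0.10052583 -0.14486692]
43.60159778317977
[[1.52, -0.7, -0.0], [1.67, -0.09, 0.0], [1.59, 0.53, 0.0], [1.29, 1.07, 0.0], [0.81, 1.47, 0.0]]
[[0.21, 1.66, 0.0], [-0.41, 1.63, 0.0], [-0.98, 1.36, 0.0], [-1.41, 0.91, 0.0], [-1.64, 0.33, -0.0]]
[[-1.65, -0.3, -0.0], [-1.43, -0.88, -0.0], [-1.01, -1.34, -0.0], [-0.45, -1.62, -0.0], [0.18, -1.67, -0.0]]
[[0.78, -1.49, -0.0], [1.27, -1.1, -0.0], [1.58, -0.56, -0.0], [1.68, 0.06, 0.0], [1.54, 0.67, 0.0]]
[[1.19, 1.19, 0.0]]
```

Emit:
arm_command --pt "1.52 -0.7 0 0" --pt "1.67 -0.09 0 0" --pt "1.59 0.53 0 0" --pt "1.29 1.07 0 0" --pt "0.81 1.47 0 0"

```text
clock: 4.2
tcp_pos: [507.4, -206.7, 116.6]
tool_rot: [[0.22, 0.975, -0.002], [0.975, -0.22, 0.001], [0.001, -0.002, -1.0]]
wrist_force: [-2.8, -3.1, 1.8]
width: 0.204
gripper_force: 12.0
```

```bash
python3 -c "
from h import *
o=robot.get_obs();print(o['tcp_pos'],o['wrist_force'],o['moment'])"
```

```text
[ 507.36344186 -206.74038076  116.62081362] [-2.79031629 -3.05550468  1.8163338 ] [-0.88415582  0.63263386 -0.01316812]
```

Emit:
arm_command --pt "0.21 1.66 0 0" --pt "-0.41 1.63 0 0" --pt "-0.98 1.36 0 0" --pt "-1.41 0.91 0 0" --pt "-1.64 0.33 0 0"

```text
clock: 4.62
tcp_pos: [556.9, -261.3, 116.6]
tool_rot: [[0.218, 0.976, -0.002], [0.976, -0.218, 0.002], [0.002, -0.002, -1.0]]
wrist_force: [-6.7, 3.6, 6.3]
width: 0.202
gripper_force: 12.0
```

Emit:
arm_command --pt "-1.65 -0.3 0 0" --pt "-1.43 -0.88 0 0" --pt "-1.01 -1.34 0 0" --pt "-0.45 -1.62 0 0" --pt "0.18 -1.67 0 0"

```text
clock: 5.03
tcp_pos: [497.1, -294.3, 117.8]
tool_rot: [[0.219, 0.976, 0.014], [0.976, -0.219, -0.007], [-0.004, 0.015, -1.0]]
wrist_force: [23.7, -7.9, -20.3]
width: 0.651
gripper_force: 11.9
```

```bash
cat > look.py <<'E'
from h import *; import sys
a,_,P=pts("scene"); b,_,Q=pts("top")
o=robot.get_obs(); print(o["tcp_pos"],o["width"],o["gripper_force"],o["wrist_force"],o["moment"])
c=cv2.resize(a[150:260,110:270],(640,440),interpolation=cv2.INTER_CUBIC)
d=cv2.resize(b[130:250,240:390],(550,440),interpolation=cv2.INTER_CUBIC)
cv2.imwrite(sys.argv[1],cv2.resize(np.hstack([c,d]),(800,296)))
E
python3 look.py pics/c2.png
```

```text
[ 496.06623217 -293.0288513   117.71782753] 0.6733238438458999 11.904703080654144 [ 23.76700597  -7.06963136 -19.7540346 ] [-1.29795824 -4.30783755  0.01165141]
```

View pics/c2.png

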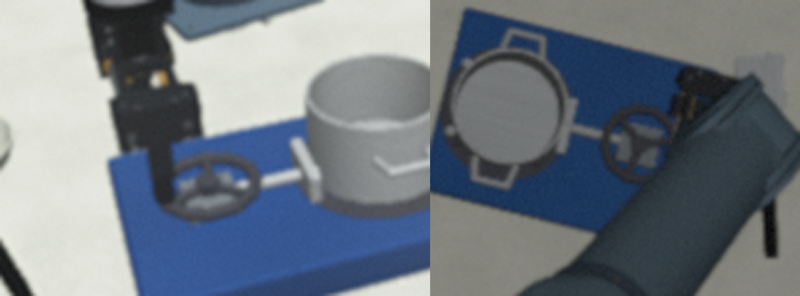

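The jaw now appears to be against the pot near (312,180) on the left and (570,130) on the right. The wheel seems to have reached its stop early, because it did not start at 0, and the fingers were pried open. I'll recentre on the knob and check the stop.

Emit:
arm_command --pt "0 0.9 0 0" --pt "0 0.9 0 0" --pt "0 0 0 0" --pt "0 0 0 0"

```text
clock: 5.47
tcp_pos: [513.9, -297.0, 117.6]
tool_rot: [[0.219, 0.976, 0.011], [0.976, -0.219, -0.005], [-0.003, 0.012, -1.0]]
wrist_force: [24.2, -7.8, -18.7]
width: 0.267
gripper_force: 11.9
```

Run:
```python
from h import *
o=robot.get_obs(); print(o["tcp_pos"],o["width"],o["gripper_force"],o["wrist_force"],o["moment"])
f=np.load("f0.npz");P=robot.camera_params("scene")
g,d,_=pts("scene")
pot=np.array([549.5,-88]); ey=np.array([.225,.974]);ex=np.array([.974,-.225])
for dep in (f["da"],d):
    W=cloud(P,dep)-np.r_[pot,0]; s=W[...,:2]@ey; t=W[...,:2]@ex
    m=(abs(t)<40)&(s<-62)&(s>-125)&(W[...,2]>76)&(W[...,2]<95)
    q=s[m]; print(m.sum(),np.percentile(q,[5,25,50,75,95,100]) if m.sum() else None)
```

```text
[ 513.89305484 -297.0088704   117.61124905] 0.2667127699008348 11.92242980003357 [ 24.22172728  -7.77253548 -18.69881804] [-1.24191625 -4.76670615  0.04997939]
147 [-122.89692819  -99.62187229  -94.9207535   -68.81731446  -64.32880305
  -62.00102744]
144 [-122.51472181  -79.63064512  -74.56893062  -69.37704999  -63.72325151
  -62.28647902]
```

Jaw centre moved from −95 to −74.6 mm, so its face is at the pot wall (−69). The wheel is at its stop. Now I'll release and rise.

Emit:
arm_command --pt "0 0 0 0" --pt "0 0 0 0" --pt "0 0 0 0" --pt "0 0 -2.5 0" --pt "0 0 -3 0" --jaw 1

```text
clock: 5.93
tcp_pos: [505.2, -294.8, 170.0]
tool_rot: [[0.221, 0.975, -0.006], [0.975, -0.221, 0.002], [0.001, -0.007, -1.0]]
wrist_force: [0.0, 1.0, 0.3]
width: 0.59
gripper_force: 0.0
```

Emit:
arm_command --pt "0 0 -3.5 0" --pt "0 0 -3.5 0" --pt "0 0 0 0"

```text
clock: 6.18
tcp_pos: [509.3, -298.5, 247.8]
tool_rot: [[0.222, 0.975, 0.007], [0.975, -0.222, -0.004], [-0.002, 0.008, -1.0]]
wrist_force: [0.4, -1.3, 0.1]
width: 0.816
gripper_force: 0.0
```

Run:
```python
from plan import *
rows([(520,30,245,-5),(535,259,235,0)])
```

```text
[[3.58, -0.69, 0.03, np.float64(-0.015)], [3.6, -0.64, 0.03, np.float64(-0.015)], [3.6, -0.58, 0.03, np.float64(-0.015)], [3.61, -0.53, 0.03, np.float64(-0.015)], [3.62, -0.48, 0.03, np.float64(-0.015)]]
[[3.63, -0.42, 0.03, np.float64(-0.015)], [3.63, -0.37, 0.03, np.float64(-0.015)], [3.64, -0.31, 0.03, np.float64(-0.015)], [3.64, -0.25, 0.03, np.float64(-0.015)], [3.82, -0.08, 0.17, np.float64(-0.015)]]
[[3.82, -0.03, 0.17, np.float64(-0.015)], [3.82, 0.03, 0.17, np.float64(-0.015)], [3.82, 0.08, 0.17, np.float64(-0.015)], [3.82, 0.14, 0.17, np.float64(-0.015)], [3.82, 0.19, 0.17, np.float64(-0.015)]]
```

Emit:
arm_command --pt "3.6 -0.7 0 -0.015" --pt "3.6 -0.6 0 -0.015" --pt "3.6 -0.6 0 -0.015" --pt "3.6 -0.5 0 -0.015" --pt "3.6 -0.5 0 -0.015"

```text
clock: 6.6
tcp_pos: [512.3, -112.3, 241.1]
tool_rot: [[0.147, 0.989, -0.002], [0.989, -0.147, 0.0], [-0.0, -0.002, -1.0]]
wrist_force: [0.2, 0.0, 0.4]
width: 0.999
gripper_force: 0.0
```

Emit:
arm_command --pt "3.6 -0.4 0 -0.015" --pt "3.6 -0.4 0 -0.015" --pt "3.6 -0.3 0 -0.015" --pt "3.6 -0.3 0 -0.015" --pt "3.8 -0.1 0.2 -0.015"

```text
clock: 7.02
tcp_pos: [518.8, 69.6, 239.5]
tool_rot: [[0.073, 0.997, -0.001], [0.997, -0.073, -0.0], [-0.0, -0.001, -1.0]]
wrist_force: [1.6, -0.0, 0.2]
width: 1.0
gripper_force: 0.0
```

Emit:
arm_command --pt "3.8 0 0.2 -0.015" --pt "3.8 0 0.2 -0.015" --pt "3.8 0.1 0.2 -0.015" --pt "3.8 0.1 0.2 -0.015" --pt "2.5 0.2 0.2 -0.015"

```text
clock: 7.43
tcp_pos: [530.3, 249.3, 228.8]
tool_rot: [[-0.007, 1.0, -0.002], [1.0, 0.007, 0.0], [0.0, -0.002, -1.0]]
wrist_force: [-0.8, 0.2, 0.3]
width: 1.0
gripper_force: 0.0
```

Emit:
arm_command --pt "0.8 0 0 0" --pt "0 0 0 0"

```text
clock: 7.6
tcp_pos: [530.7, 255.3, 228.7]
tool_rot: [[-0.006, 1.0, -0.002], [1.0, 0.006, -0.001], [-0.001, -0.002, -1.0]]
wrist_force: [0.1, 0.9, -0.0]
width: 1.0
gripper_force: 0.0
```

Run:
```python
from plan import *
np.set_printoptions(precision=1,suppress=True)
o=robot.get_obs(); print(o["tcp_pos"],o["width"])
# knob top centre: two-view. scene silhouette of dark knob at heights; compare with lid discs
for n in("scene","top"):
    g,d,P=pts(n); W=cloud(P,d)
    r=np.hypot(W[...,0]-536,W[...,1]-260)
    m=(r<20)&(W[...,2]>80)&(W[...,2]<115)&(g.max(2)<90); print(n,m.sum(),W[m].mean(0) if m.any() else 0)
    if n=="scene":
        ok=m.any(1); ys=np.where(ok)[0]
        for v in ys: u=np.where(m[v])[0]; print(v,u.min(),u.max(),W[v,u].mean(0))
        print(onplane(P,[[342,156]],110))
rows([(535,260,106)])
```

```text
[530.7 255.3 228.7] 0.9995879796852586
scene 43 [541.4 256.1  96.2]
156 342 343 [533.7 262.4 108.9]
157 341 344 [538.5 257.7 108.8]
158 341 344 [540.5 256.  106.8]
159 341 344 [541.9 255.  104.3]
160 341 344 [542.7 254.7 101.2]
161 341 344 [543.5 254.4  98.2]
162 340 344 [540.8 255.7  93.1]
163 340 344 [541.3 255.6  89.9]
164 340 344 [542.3 255.1  86.9]
165 341 344 [542.6 257.6  82.7]
166 343 344 [546.9 257.9  81.1]
[[534.3 259.5 110. ]]
top 44 [534.  258.3 101.6]
[[0.22, 0.08, 3.08, np.float64(-0.0)], [0.22, 0.08, 3.08, np.float64(-0.0)], [0.22, 0.08, 3.08, np.float64(-0.0)], [0.22, 0.08, 3.08, np.float64(-0.0)]]
```

Emit:
arm_command --pt "0.44 0.43 3 0" --pt "0 0 3.5 0" --pt "0 0 3 0" --pt "0 0 1.8 0" --pt "0 0 0 0"

```text
clock: 8.12
tcp_pos: [533.8, 253.9, 113.1]
tool_rot: [[0.001, 1.0, -0.006], [1.0, -0.001, -0.005], [-0.005, -0.006, -1.0]]
wrist_force: [-1.1, -0.3, 0.6]
width: 1.0
gripper_force: 0.0
```

Emit:
arm_command --pt "0 0 0 0" --pt "0 0 0 0"

```text
clock: 8.28
tcp_pos: [537.4, 256.9, 118.3]
tool_rot: [[-0.001, 1.0, 0.002], [1.0, 0.001, 0.0], [0.0, 0.002, -1.0]]
wrist_force: [-0.2, 0.1, 0.6]
width: 0.998
gripper_force: 0.0
```

Emit:
arm_command --pt "0.15 -0.1 0.4 0" --pt "0.15 0 0.4 0" --pt "0 0 0.35 0" --pt "0 0 0 0" --pt "0 0 0 0"

```text
clock: 8.7
tcp_pos: [535.0, 261.2, 105.0]
tool_rot: [[-0.003, 1.0, -0.0], [1.0, 0.003, -0.0], [-0.0, -0.0, -1.0]]
wrist_force: [-0.8, 0.2, 0.9]
width: 0.994
gripper_force: 0.0
```

Emit:
arm_command --pt "0 0 0 0" --pt "0 0 0 0" --pt "0 0 0 0"

```text
clock: 8.95
tcp_pos: [535.2, 261.1, 105.3]
tool_rot: [[-0.003, 1.0, 0.0], [1.0, 0.003, 0.0], [0.0, 0.0, -1.0]]
wrist_force: [-0.2, -0.4, -0.6]
width: 0.996
gripper_force: 0.0
```

Emit:
arm_command --pt "0 0 0 0" --pt "0 0 0 0" --pt "0 0 0 0" --pt "0 0 0 0" --pt "0 0 0 0" --jaw -1 --grip_force 45

```text
clock: 9.37
tcp_pos: [535.1, 261.1, 105.1]
tool_rot: [[-0.003, 1.0, 0.0], [1.0, 0.003, -0.0], [-0.0, 0.0, -1.0]]
wrist_force: [0.1, 0.1, -0.4]
width: 0.642
gripper_force: 0.0
```

Emit:
arm_command --pt "0 0 0 0" --pt "0 0 0 0" --pt "0 0 0 0" --pt "0 0 0 0" --pt "0 0 0 0"

```text
clock: 9.78
tcp_pos: [535.1, 261.1, 105.1]
tool_rot: [[-0.003, 1.0, 0.0], [1.0, 0.003, -0.0], [-0.0, 0.0, -1.0]]
wrist_force: [1.2, -0.1, 0.6]
width: 0.267
gripper_force: 0.0
```

Emit:
arm_command --pt "0 0 0 0" --pt "0 0 0 0" --pt "0 0 0 0"

```text
clock: 10.03
tcp_pos: [535.4, 261.1, 105.1]
tool_rot: [[-0.003, 1.0, 0.001], [1.0, 0.003, 0.0], [0.0, 0.001, -1.0]]
wrist_force: [0.5, -0.2, -0.8]
width: 0.163
gripper_force: 45.0
```

Emit:
arm_command --pt "0 0 -0.5 0" --pt "0 0 -1 0" --pt "0 0 -1.5 0" --pt "0 0 -2 0" --pt "0 0 -2 0"

```text
clock: 10.45
tcp_pos: [534.0, 260.6, 175.6]
tool_rot: [[-0.003, 1.0, -0.002], [1.0, 0.003, -0.001], [-0.001, -0.002, -1.0]]
wrist_force: [-0.3, 0.4, -5.8]
width: 0.161
gripper_force: 45.0
```

Emit:
arm_command --pt "0 0 -2 0" --pt "0 0 -2 0" --pt "0 0 -2 0" --pt "0 0 -1.5 0" --pt "0 0 -0.5 0"

```text
clock: 10.87
tcp_pos: [535.7, 261.2, 257.8]
tool_rot: [[-0.003, 1.0, 0.002], [1.0, 0.003, 0.002], [0.002, 0.002, -1.0]]
wrist_force: [1.1, 0.0, -6.0]
width: 0.163
gripper_force: 45.0
```

Run:
```python
from plan import *
np.set_printoptions(precision=1,suppress=True)
o=robot.get_obs(); print(o["tcp_pos"],o["width"],o["wrist_force"],o["tool_rot"])
f=np.load("f0.npz")
# pot rim: ellipse of rim by rays in undisturbed first pictures
for n,k,d in(("scene","a","da"),("top","b","db")):
    P=robot.camera_params(n); W=cloud(P,f[d]); r=np.hypot(W[...,0]-549.5,W[...,1]+88)
    m=((W[...,2]>141)&(W[...,2]<149)&(r<78)&(r>58)).astype(np.uint8)
    v,u=np.nonzero(m); w=onplane(P,np.c_[u,v],145)
    th=np.arctan2(w[:,1]+88,w[:,0]-549.5); 
    x=np.c_[2*w[:,:2],np.ones(len(w))]; s=np.linalg.lstsq(x,(w[:,:2]**2).sum(1),rcond=None)[0]
    print(n,len(w),s[:2],np.sqrt(s[2]+s[:2]@s[:2]),np.histogram(th,8,(-np.pi,np.pi))[0])
    # outer hull of anything >138 high
    m=((W[...,2]>135)&(W[...,2]<155)&(r<80)); v,u=np.nonzero(m); h=cv2.convexHull(onplane(P,np.c_[u,v],145)[:,:2].astype(np.float32)); print(cv2.minEnclosingCircle(h),cv2.fitEllipse(h))
    g=f[k]; 
g,d,P=pts("scene"); cv2.imwrite("pics/lift.png",cv2.resize(g[80:270,180:430],(750,570)))
g,d,P=pts("top"); W=cloud(P,d); m=(np.hypot(W[...,0]-535,W[...,1]-261)<110)&(W[...,2]>150)&(W[...,2]<205)&(g.max(2)>95); print(W[m].mean(0),W[m].min(0),W[m].max(0))
rows([(549.5+.3,-88+1.4,250)],vmax=25)
```

```text
[535.7 261.2 257.8] 0.1626098929825875 [ 1.1  0.  -6. ] [[-0.  1.  0.]
 [ 1.  0.  0.]
 [ 0.  0. -1.]]
scene 288 [552.1 -89.4] 66.77105498536436 [35 24 45 50 32 25 36 41]
((555.7284545898438, -92.15955352783203), 77.06023406982422) ((555.2531127929688, -91.62858581542969), (139.02406311035156, 154.050048828125), 55.50365447998047)
top 188 [549.5 -87.9] 66.67673722316889 [23 24 24 27 24 23 21 22]
((549.4174194335938, -87.95162963867188), 68.93412017822266) ((549.6431274414062, -87.97937774658203), (137.04037475585938, 137.3134002685547), 51.16367721557617)
[534.3 229.6 200.4] [455.2 182.8 179.5] [616.7 308.8 205. ]
[[-2.48, 0.1, 0.04, np.float64(-0.0)], [-2.48, 0.1, 0.04, np.float64(-0.0)], [-2.48, 0.1, 0.04, np.float64(-0.0)], [-2.48, 0.1, 0.04, np.float64(-0.0)], [-2.48, 0.1, 0.04, np.float64(-0.0)]]
[[-2.48, 0.1, 0.04, np.float64(-0.0)], [-2.48, 0.1, 0.04, np.float64(-0.0)], [-2.48, 0.1, 0.04, np.float64(-0.0)], [-2.48, 0.1, 0.04, np.float64(-0.0)], [-2.48, 0.1, 0.04, np.float64(-0.0)]]
[[-2.48, 0.1, 0.04, np.float64(-0.0)], [-2.48, 0.1, 0.04, np.float64(-0.0)], [-2.48, 0.1, 0.04, np.float64(-0.0)], [-2.48, 0.1, 0.04, np.float64(-0.0)]]
```

View pics/lift.png

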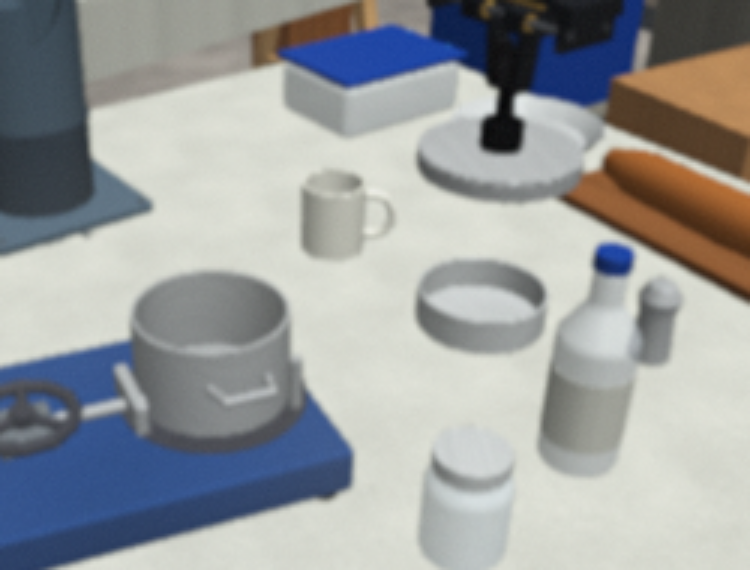

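Both lids hang level from the gripper, with the outer lid at about (500,155) in the crop. The tin at (480,305) is empty, and the clamp jaw still touches the pot at (130,400). Next I'll carry the lids over the pot.

Emit:
arm_command --pt "-1.5 0.1 0 0" --pt "-2.5 0.1 0 0" --pt "-2.6 0.1 0 0" --pt "-2.6 0.1 0 0" --pt "-2.6 0.1 0 0"

```text
clock: 11.38
tcp_pos: [539.2, 140.0, 253.6]
tool_rot: [[-0.002, 1.0, -0.003], [1.0, 0.002, -0.002], [-0.002, -0.003, -1.0]]
wrist_force: [-0.2, -0.8, -6.4]
width: 0.157
gripper_force: 45.0
```

Emit:
arm_command --pt "-2.6 0.1 0 0" --pt "-2.6 0.1 0 0" --pt "-2.6 0.1 0 0" --pt "-2.6 0.1 0 0" --pt "-2.6 0.1 0 0"

```text
clock: 11.8
tcp_pos: [544.2, 10.5, 253.7]
tool_rot: [[-0.002, 1.0, -0.003], [1.0, 0.002, -0.001], [-0.001, -0.003, -1.0]]
wrist_force: [0.6, 1.0, -6.0]
width: 0.163
gripper_force: 45.0
```

Emit:
arm_command --pt "-2.6 0.1 0 0" --pt "-2.6 0.1 0 0" --pt "-2.5 0.1 0 0" --pt "-1.5 0.1 0 0" --pt "-0.5 0.1 0 0"

```text
clock: 12.22
tcp_pos: [549.1, -88.8, 254.0]
tool_rot: [[0.003, 1.0, -0.003], [1.0, -0.003, -0.002], [-0.002, -0.003, -1.0]]
wrist_force: [-0.5, -0.8, -5.8]
width: 0.165
gripper_force: 45.0
```

Emit:
arm_command --pt "0 0 0 0" --pt "0 0 0 0" --pt "0 0 0 0"

```text
clock: 12.47
tcp_pos: [550.8, -81.8, 254.5]
tool_rot: [[-0.005, 1.0, -0.001], [1.0, 0.005, 0.001], [0.001, -0.001, -1.0]]
wrist_force: [0.6, 1.0, -6.4]
width: 0.159
gripper_force: 45.0
```

```bash
cat > lid.py <<'E'
from plan import *
np.set_printoptions(precision=1,suppress=True)
o=robot.get_obs(); t=o["tcp_pos"]; print(t,o["width"],o["wrist_force"],o["tool_rot"])
for n in("scene","top"):
    g,d,P=pts(n); W=cloud(P,d); r=np.hypot(W[...,0]-t[0],W[...,1]-t[1])
    zl=t[2]-105.2+48
    m=(r<90)&(abs(W[...,2]-zl)<5); q=W[m]
    sl=[W[m&(r>60)]] ; print(n,m.sum(),q.min(0),q.max(0),(q.min(0)+q.max(0))/2)
    e=W[m&(r>72)]
    A=np.c_[q[:,:2]-q[:,:2].mean(0),np.ones(len(q))]; print("plane slope",np.linalg.lstsq(A,q[:,2],rcond=None)[0]*[1000,1000,1])
E
python3 lid.py
```

```text
[550.8 -81.8 254.5] 0.1588553367894491 [ 0.6  1.  -6.4] [[-0.  1. -0.]
 [ 1.  0.  0.]
 [ 0. -0. -1.]]
scene 1473 [ 470.9 -160.1  192.4] [632.6   0.5 202.3] [551.8 -79.8 197.3]
plane slope [ -7.3  43.4 197.8]
top 183 [ 502.2 -160.8  193. ] [615.6  -0.8 202. ] [558.9 -80.8 197.5]
plane slope [ -5.3  13.8 198.3]
```

Emit:
arm_command --pt "-0.3 0 0.3 0" --pt "-0.4 0 0.6 0" --pt "0 0 0.6 0" --pt "0 0 0.4 0" --pt "0 0 0 0"

```text
clock: 12.98
tcp_pos: [550.3, -90.7, 234.8]
tool_rot: [[-0.003, 1.0, -0.002], [1.0, 0.003, 0.0], [0.0, -0.002, -1.0]]
wrist_force: [-0.1, 0.2, -5.6]
width: 0.16
gripper_force: 45.0
```

Emit:
arm_command --pt "0 0 0 0" --pt "0 0 0 0" --pt "0 0 0 0" --pt "0 0 0 0"

```text
clock: 13.32
tcp_pos: [551.4, -90.8, 236.4]
tool_rot: [[-0.003, 1.0, 0.001], [1.0, 0.003, -0.0], [-0.0, 0.001, -1.0]]
wrist_force: [-0.1, -0.4, -6.3]
width: 0.162
gripper_force: 45.0
```

```bash
python3 lid.py
python3 - <<'E'
from h import *
g,d,P=pts("scene"); cv2.imwrite("pics/over.png",cv2.resize(g[100:250,160:320],(640,600),interpolation=cv2.INTER_CUBIC))
E
```

```text
[551.4 -90.8 236.4] 0.16223893372762874 [-0.1 -0.4 -6.3] [[-0.  1.  0.]
 [ 1.  0. -0.]
 [-0.  0. -1.]]
scene 1497 [ 470.5 -171.8  174.3] [633.1 -10.1 184.1] [551.8 -91.  179.2]
plane slope [ -5.9   3.6 179.9]
top 197 [ 503.7 -168.7  175.1] [614.9 -11.7 184.1] [559.3 -90.2 179.6]
plane slope [ -1.2   6.6 179.7]
```

View pics/over.png

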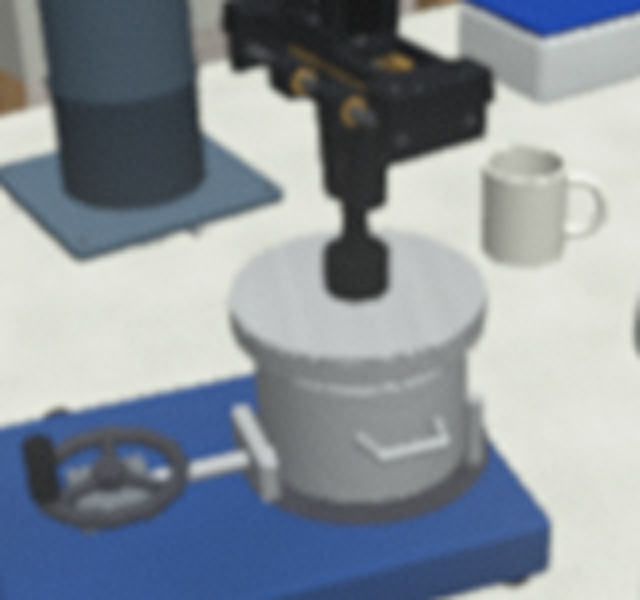

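The lids are level and close above the pot, with the outer lid centred at about (358,295). The offset is about 2 mm in y, so I'll correct that and lower slowly.

Emit:
arm_command --pt "0.15 -0.05 0.4 0" --pt "0 0 0.4 0" --pt "0 0 0.4 0" --pt "0 0 0.4 0" --pt "0 0 0.2 0"

```text
clock: 13.88
tcp_pos: [550.2, -89.3, 217.2]
tool_rot: [[-0.003, 1.0, -0.001], [1.0, 0.003, -0.0], [-0.0, -0.001, -1.0]]
wrist_force: [-0.6, 0.1, -6.8]
width: 0.161
gripper_force: 45.0
```

Emit:
arm_command --pt "0 0 0.2 0" --pt "0 0 0.2 0" --pt "0 0 0.2 0" --pt "0 0 0 0" --pt "0 0 0 0"

```text
clock: 14.3
tcp_pos: [550.7, -89.4, 212.1]
tool_rot: [[-0.003, 1.0, -0.0], [1.0, 0.003, -0.0], [-0.0, -0.0, -1.0]]
wrist_force: [0.4, -0.3, -6.1]
width: 0.16
gripper_force: 45.0
```

Emit:
arm_command --pt "0 0 0.1 0" --pt "0 0 0.1 0" --pt "0 0 0 0" --pt "0 0 0 0"

```text
clock: 14.63
tcp_pos: [550.8, -89.3, 210.2]
tool_rot: [[-0.003, 1.0, 0.0], [1.0, 0.003, -0.0], [-0.0, 0.0, -1.0]]
wrist_force: [-0.4, -0.7, -5.3]
width: 0.165
gripper_force: 45.0
```

Emit:
arm_command --pt "0 0 0.1 0" --pt "0 0 0 0" --pt "0 0 0 0"

```text
clock: 14.88
tcp_pos: [550.8, -89.4, 210.0]
tool_rot: [[-0.003, 1.0, 0.001], [1.0, 0.003, 0.0], [0.0, 0.001, -1.0]]
wrist_force: [-3.6, 0.7, 6.1]
width: 0.165
gripper_force: 45.0
```

Emit:
arm_command --pt "0 0 0 0" --pt "0 0 0 0" --pt "0 0 0 0" --pt "0 0 0 0" --pt "0 0 0 0" --jaw 1

```text
clock: 15.3
tcp_pos: [550.9, -89.4, 209.2]
tool_rot: [[-0.003, 1.0, 0.001], [1.0, 0.003, -0.0], [-0.0, 0.001, -1.0]]
wrist_force: [-1.3, -0.1, -0.3]
width: 0.514
gripper_force: 0.0
```

Emit:
arm_command --pt "0 0 0 0" --pt "0 0 0 0" --pt "0 0 0 0" --pt "0 0 0 0"

```text
clock: 15.63
tcp_pos: [550.7, -89.3, 209.1]
tool_rot: [[-0.003, 1.0, 0.0], [1.0, 0.003, -0.0], [-0.0, 0.0, -1.0]]
wrist_force: [-0.1, -0.3, -0.2]
width: 0.821
gripper_force: 0.0
```

Run:
```python
from plan import *
np.set_printoptions(precision=2,suppress=True)
o=robot.get_obs(); t=o["tcp_pos"]; print(t,o["width"],o["wrist_force"])
for n in("scene","top"):
    g,d,P=pts(n); W=cloud(P,d); r=np.hypot(W[...,0]-551,W[...,1]+89)
    m=(r<90)&(abs(W[...,2]-153)<5)&(g.max(2)>95); q=W[m]; print(n,m.sum(),q.min(0),q.max(0),q.mean(0))
    A=np.c_[q[:,:2]-q[:,:2].mean(0),np.ones(len(q))]; print("plane",np.linalg.lstsq(A,q[:,2],rcond=None)[0]*[1000,1000,1])
    m=(r<30)&(W[...,2]>158)&(W[...,2]<179)&(g.max(2)<80);q=W[m]; print("collar",m.sum(),q.mean(0),q.min(0),q.max(0))
    if n=="scene": cv2.imwrite("pics/seat.png",cv2.resize(g[100:250,160:320],(640,600),interpolation=cv2.INTER_CUBIC))
```

```text
[550.66 -89.35 209.11] 0.820630649787382 [-0.05 -0.27 -0.17]
scene 1468 [ 470.7  -169.94  148.04] [632.44 -10.08 157.45] [564.18 -97.9  153.72]
plane [ -6.48   5.92 153.72]
collar 111 [564.08 -97.14 169.15] [ 535.38 -110.07  158.13] [572.89 -76.85 178.66]
top 165 [ 496.5  -168.28  148.42] [613.37  -8.66 157.92] [560.91 -53.14 153.06]
plane [  0.32  -3.58 153.06]<stdin>:8: RuntimeWarning: Mean of empty slice.
  ret = um.true_divide(
Traceback (most recent call last):
ValueError: zero-size array to reduction operation minimum which has no identity
```

View pics/seat.png

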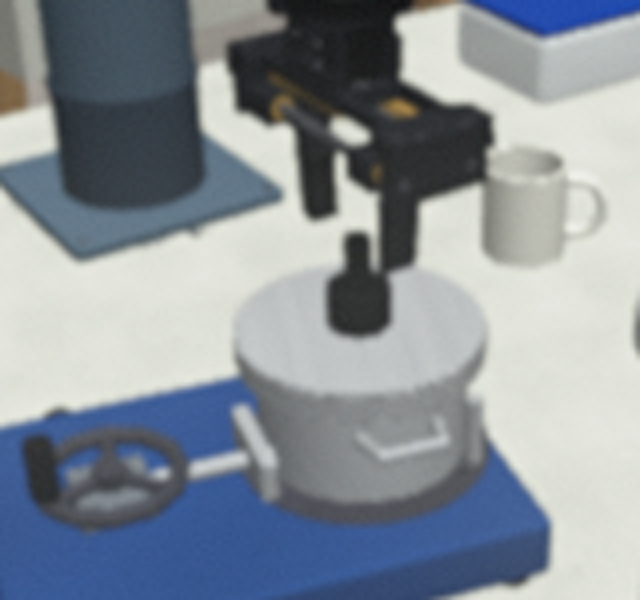

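The lid pair is seated level, with the plate top at about 153 mm and the fingers open around the knob at about (357,250). Next I'll go down to the collar.

Emit:
arm_command --pt "0 0 0.6 0" --pt "0 0 0.8 0" --pt "0 0 0.6 0" --pt "0 0 0.4 0" --pt "0 0 0 0"

```text
clock: 16.15
tcp_pos: [549.8, -89.2, 183.8]
tool_rot: [[-0.003, 1.0, -0.002], [1.0, 0.003, 0.0], [0.0, -0.002, -1.0]]
wrist_force: [-0.7, -0.6, -1.3]
width: 1.0
gripper_force: 0.0
```

Emit:
arm_command --pt "0 0 0 0" --pt "0 0 0 0" --pt "0 0 0 0"

```text
clock: 16.4
tcp_pos: [550.9, -89.4, 185.4]
tool_rot: [[-0.003, 1.0, 0.001], [1.0, 0.003, -0.0], [-0.0, 0.001, -1.0]]
wrist_force: [0.5, -0.1, 0.7]
width: 0.999
gripper_force: 0.0
```

Emit:
arm_command --pt "0 0 0.2 0" --pt "0 0 0.15 0" --pt "0 0 0 0" --pt "0 0 0 0" --pt "0 0 0 0" --jaw -1 --grip_force 40

```text
clock: 16.82
tcp_pos: [550.7, -89.3, 181.6]
tool_rot: [[-0.003, 1.0, -0.0], [1.0, 0.003, -0.0], [-0.0, -0.0, -1.0]]
wrist_force: [-0.3, 0.1, -0.2]
width: 0.645
gripper_force: 0.0
```

Emit:
arm_command --pt "0 0 0 0" --pt "0 0 0 0" --pt "0 0 0 0" --pt "0 0 0 0" --pt "0 0 0 0"

```text
clock: 17.23
tcp_pos: [550.7, -89.3, 181.6]
tool_rot: [[-0.003, 1.0, 0.0], [1.0, 0.003, 0.0], [0.0, 0.0, -1.0]]
wrist_force: [0.1, 0.3, -0.4]
width: 0.27
gripper_force: 0.0
```

Run:
```python
from plan import *
print(robot.tcp_to_tips, robot.get_obs()["width"])
g,d,P=pts("scene"); cv2.imwrite("pics/grip.png",cv2.resize(g[110:210,190:310],(720,600),interpolation=cv2.INTER_CUBIC))
W=cloud(P,d)
for v in range(135,185,3): print(v,[tuple(int(x) if x==x else -1 for x in W[v,u]) for u in (240,248,256)])
```

```text
25.0 0.2701441714806217
135 [(552, -111, 284), (572, -102, 289), (574, -81, 284)]
138 [(533, -100, 266), (586, -111, 289), (554, -68, 265)]
141 [(545, -108, 265), (587, -111, 282), (616, -109, 292)]
144 [(556, -114, 263), (582, -109, 272), (626, -115, 291)]
147 [(527, -98, 239), (595, -117, 272), (638, -123, 291)]
150 [(528, -99, 231), (594, -116, 263), (636, -123, 283)]
153 [(529, -100, 224), (593, -116, 256), (636, -123, 275)]
156 [(527, -99, 214), (537, -82, 213), (637, -123, 269)]
159 [(525, -98, 205), (550, -90, 213), (636, -123, 261)]
162 [(525, -99, 196), (558, -96, 210), (636, -123, 253)]
165 [(232, 71, 1), (558, -95, 202), (578, -85, 208)]
168 [(485, -76, 153), (555, -94, 192), (575, -84, 198)]
171 [(500, -85, 154), (555, -94, 183), (576, -84, 190)]
174 [(512, -92, 153), (563, -100, 180), (569, -80, 176)]
177 [(524, -100, 153), (565, -101, 173), (570, -81, 169)]
180 [(539, -109, 154), (566, -102, 165), (569, -80, 159)]
183 [(551, -116, 154), (567, -103, 157), (574, -84, 154)]
```

View pics/grip.png

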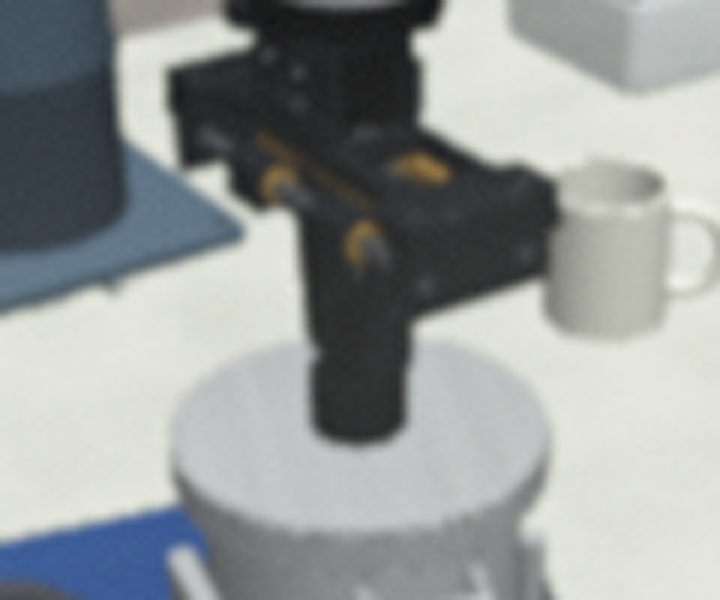

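The picture shows the fingers closing on the knob above the collar: the tips end near (355,355), at about z 185–190, with the collar below. The tool seems to be higher than its reading. I'll compare it with the first frame.

Run:
```python
from h import *
np.set_printoptions(precision=1,suppress=True)
P=robot.camera_params("scene"); f=np.load("f0.npz"); o=robot.get_obs(); print(o["tcp_pos"],o["joint_pos"])
g,d,_=pts("scene")
for nm,img,dep,t in(("start",f["a"],f["da"],np.array([175,625.4,236])),("now",g,d,o["tcp_pos"])):
    W=cloud(P,dep); r=np.hypot(W[...,0]-t[0],W[...,1]-t[1])
    for lo,hi,R in((150,330,110),):
        m=(r<R)&(W[...,2]>186 if nm=="now" else W[...,2]>120)&(W[...,2]<330)&(img.max(2)<90); q=W[m]
        h,e=np.histogram(q[:,2],np.arange(120,335,10)); print(nm,m.sum(),list(zip(e[:-1],h)))
        for a,b in zip(range(180,320,10),range(190,330,10)):
            s=q[(q[:,2]>a)&(q[:,2]<b)]
            if len(s)>2: print(a,np.percentile(s[:,0],[3,97]),np.percentile(s[:,1],[3,97]))
```

```text
[550.7 -89.3 181.6] [-0.3  0.5  0.5  1.9 -0.3  0.9  0.4]
start 456 [(np.int64(120), np.int64(0)), (np.int64(130), np.int64(0)), (np.int64(140), np.int64(0)), (np.int64(150), np.int64(0)), (np.int64(160), np.int64(0)), (np.int64(170), np.int64(0)), (np.int64(180), np.int64(0)), (np.int64(190), np.int64(0)), (np.int64(200), np.int64(0)), (np.int64(210), np.int64(0)), (np.int64(220), np.int64(0)), (np.int64(230), np.int64(1)), (np.int64(240), np.int64(25)), (np.int64(250), np.int64(24)), (np.int64(260), np.int64(29)), (np.int64(270), np.int64(31)), (np.int64(280), np.int64(30)), (np.int64(290), np.int64(24)), (np.int64(300), np.int64(40)), (np.int64(310), np.int64(150)), (np.int64(320), np.int64(102))]
240 [161.1 197.4] [569.7 675.2]
250 [157.1 202.3] [566.7 676.3]
260 [156.9 200.9] [567.9 679.1]
270 [156.5 200. ] [568.7 679.7]
280 [158.2 201.4] [564.3 679.4]
290 [160.6 206.9] [565.4 679.2]
300 [131.7 229.8] [539.6 696.6]
310 [139.3 228.3] [538.7 690.5]
now 1861 [(np.int64(120), np.int64(0)), (np.int64(130), np.int64(0)), (np.int64(140), np.int64(0)), (np.int64(150), np.int64(0)), (np.i
[... 284 characters left out ...]
), np.int64(165)), (np.int64(260), np.int64(250)), (np.int64(270), np.int64(207)), (np.int64(280), np.int64(364)), (np.int64(290), np.int64(364)), (np.int64(300), np.int64(110)), (np.int64(310), np.int64(95)), (np.int64(320), np.int64(58))]
180 [531.4 572.6] [-98.8 -83.2]
190 [534.4 576.6] [-99.  -82.1]
200 [534.3 576.6] [-99.2 -81.3]
210 [531.6 578.1] [-98.9 -86. ]
220 [533.1 578.7] [-99.9 -89. ]
230 [568.4 579. ] [-99.5 -89.8]
240 [535. 635.] [-116.6  -72.2]
250 [472.4 637.2] [-123.1  -58.7]
260 [473.  637.7] [-123.   -58.5]
270 [472.8 643.4] [-123.1  -61.3]
280 [467.5 645. ] [-123.6  -66.9]
290 [479.7 643.5] [-120.4  -65.2]
300 [514.3 568.8] [-109.7  -69.4]
310 [525.6 569.3] [-111.  -71.]
```

The tool really stands about 29 mm above its reading, both at the start (tips at 240 against 211) and now (187 against 157). The lids have been carried by the very top of the knob. I'll open, then go down by the missing 28 mm.

Emit:
arm_command --pt "0 0 0 0" --pt "0 0 0 0" --pt "0 0 0 0" --pt "0 0 0 0" --pt "0 0 0 0" --jaw 1

```text
clock: 17.75
tcp_pos: [550.6, -89.4, 181.6]
tool_rot: [[-0.003, 1.0, -0.0], [1.0, 0.003, -0.0], [-0.0, -0.0, -1.0]]
wrist_force: [-0.8, -1.2, 0.3]
width: 0.546
gripper_force: 0.0
```

Emit:
arm_command --pt "0 0 0 0" --pt "0 0 0 0" --pt "0 0 0 0" --pt "0 0 0 0" --pt "0 0 0 0"

```text
clock: 18.17
tcp_pos: [550.7, -89.3, 181.6]
tool_rot: [[-0.003, 1.0, 0.0], [1.0, 0.003, 0.0], [0.0, 0.0, -1.0]]
wrist_force: [-0.7, 0.2, -0.3]
width: 0.924
gripper_force: 0.0
```

Emit:
arm_command --pt "0 0 0.4 0" --pt "0 0 0.5 0" --pt "0 0 0.5 0" --pt "0 0 0.4 0" --pt "0 0 0 0"

```text
clock: 18.58
tcp_pos: [549.9, -89.2, 162.5]
tool_rot: [[-0.003, 1.0, -0.002], [1.0, 0.003, 0.0], [0.0, -0.002, -1.0]]
wrist_force: [0.3, 0.4, 0.1]
width: 1.0
gripper_force: 0.0
```

Emit:
arm_command --pt "0 0 0 0" --pt "0 0 0 0" --pt "0 0 0 0"

```text
clock: 18.83
tcp_pos: [550.9, -89.4, 163.8]
tool_rot: [[-0.003, 1.0, 0.0], [1.0, 0.003, -0.0], [-0.0, 0.0, -1.0]]
wrist_force: [-1.0, -0.0, -0.5]
width: 0.998
gripper_force: 0.0
```

```bash
cat > z.py <<'E'
from h import *
np.set_printoptions(precision=1,suppress=True)
P=robot.camera_params("scene"); o=robot.get_obs(); t=o["tcp_pos"]; print(t,o["wrist_force"],o["width"])
g,d,_=pts("scene"); W=cloud(P,d); dark=g.max(2)<90
# front finger (+x side): columns just outside collar
m=dark&(W[...,0]>t[0]+38)&(W[...,0]<t[0]+75)&(abs(W[...,1]-t[1])<25)&(W[...,2]>154)&(W[...,2]<300)
q=W[m]; print("finger",len(q),np.sort(q[:,2])[:12],q[:,1].min(),q[:,1].max(),np.percentile(q[:,0],[5,95]))
m=dark&(W[...,0]>t[0]+78)&(abs(W[...,1]-t[1])<60)&(W[...,2]>180)&(W[...,2]<300)
print("body",np.sort(W[m][:,2])[:12])
import sys
if len(sys.argv)>1: cv2.imwrite(sys.argv[1],cv2.resize(g[90:240,160:340],(720,600),interpolation=cv2.INTER_CUBIC))
E
python3 z.py
```

```text
[550.9 -89.4 163.8] [-1.  -0.  -0.5] 0.9981052568724268
finger 234 [170.2 170.9 172.3 172.3 172.8 172.9 173.1 173.2 173.2 173.7 173.9 174.3] -113.82701380300625 -66.02044758298939 [593.6 623.6]
body [230.8 230.9 232.  232.3 232.4 232.4 232.6 232.7 232.7 232.7 233.1 233.3]
```

Emit:
arm_command --pt "0 0 0.4 0" --pt "0 0 0.4 0" --pt "0 0 0.25 0" --pt "0 0 0 0" --pt "0 0 0 0"

```text
clock: 19.3
tcp_pos: [550.5, -89.3, 152.9]
tool_rot: [[-0.003, 1.0, -0.001], [1.0, 0.003, -0.0], [-0.0, -0.001, -1.0]]
wrist_force: [0.1, -0.4, -0.0]
width: 1.004
gripper_force: 0.0
```

Emit:
arm_command --pt "0 0 0 0" --pt "0 0 0 0" --pt "0 0 0 0"

```text
clock: 19.55
tcp_pos: [550.8, -89.4, 153.3]
tool_rot: [[-0.003, 1.0, 0.0], [1.0, 0.003, -0.0], [-0.0, 0.0, -1.0]]
wrist_force: [-0.2, -1.1, 0.0]
width: 0.999
gripper_force: 0.0
```

```bash
python3 z.py
```

```text
[550.8 -89.4 153.3] [-0.2 -1.1  0. ] 0.9993741428411794
finger 225 [160.5 160.6 162.1 162.2 162.3 162.4 162.8 162.9 162.9 163.9 164.  164.4] -114.07220064868511 -68.92903256085151 [592.6 623.7]
body [219.5 220.3 221.2 221.3 221.5 221.9 222.  222.3 222.4 222.6 222.6 222.9]
```

Emit:
arm_command --pt "0 0 0 0" --pt "0 0 0 0" --pt "0 0 0 0" --pt "0 0 0 0" --pt "0 0 0 0" --jaw -1 --grip_force 35

```text
clock: 20.02
tcp_pos: [550.6, -89.3, 153.2]
tool_rot: [[-0.003, 1.0, 0.0], [1.0, 0.003, 0.0], [0.0, 0.0, -1.0]]
wrist_force: [0.0, 0.1, -0.2]
width: 0.645
gripper_force: 0.0
```

Emit:
arm_command --pt "0 0 0 0" --pt "0 0 0 0" --pt "0 0 0 0" --pt "0 0 0 0" --pt "0 0 0 0"

```text
clock: 20.43
tcp_pos: [550.7, -89.3, 153.1]
tool_rot: [[-0.003, 1.0, 0.0], [1.0, 0.003, -0.0], [-0.0, 0.0, -1.0]]
wrist_force: [1.0, -0.5, -0.6]
width: 0.462
gripper_force: 35.0
```

Gripped on the collar at about 41 mm. Now I'll lift slowly, straight up.

Emit:
arm_command --pt "0 0 -0.2 0" --pt "0 0 -0.4 0" --pt "0 0 -0.6 0" --pt "0 0 -0.8 0" --pt "0 0 -0.8 0"

```text
clock: 20.85
tcp_pos: [550.6, -89.4, 181.9]
tool_rot: [[-0.003, 1.0, -0.0], [1.0, 0.003, -0.0], [-0.0, -0.0, -1.0]]
wrist_force: [-0.3, 0.6, -3.7]
width: 0.46
gripper_force: 35.0
```

Emit:
arm_command --pt "0 0 -0.8 0" --pt "0 0 -0.8 0" --pt "0 0 -0.8 0" --pt "0 0 -0.8 0" --pt "0 0 -0.8 0"

```text
clock: 21.27
tcp_pos: [550.6, -89.3, 222.0]
tool_rot: [[-0.003, 1.0, 0.0], [1.0, 0.003, 0.0], [0.0, 0.0, -1.0]]
wrist_force: [0.3, 0.5, -3.3]
width: 0.466
gripper_force: 35.0
```

Emit:
arm_command --pt "0 0 -1 0" --pt "0 0 -1 0" --pt "0 0 -1 0" --pt "0 0 -0.8 0" --pt "0 0 -0.5 0"

```text
clock: 21.68
tcp_pos: [551.1, -89.5, 265.6]
tool_rot: [[-0.003, 1.0, 0.002], [1.0, 0.003, 0.0], [-0.0, 0.002, -1.0]]
wrist_force: [0.5, -0.9, -3.5]
width: 0.466
gripper_force: 35.0
```

Emit:
arm_command --pt "0 0 -0.3 0" --pt "0 0 0 0" --pt "0 0 0 0" --pt "0 0 0 0" --pt "0 0 0 0"

```text
clock: 22.1
tcp_pos: [550.4, -89.2, 266.6]
tool_rot: [[-0.003, 1.0, -0.001], [1.0, 0.003, 0.0], [0.0, -0.001, -1.0]]
wrist_force: [-0.5, -0.1, -2.3]
width: 0.462
gripper_force: 35.0
```

Emit:
arm_command --pt "0 0 0 0" --pt "0 0 0 0" --pt "0 0 0 0" --pt "0 0 0 0" --pt "0 0 0 0"

```text
clock: 22.52
tcp_pos: [550.6, -89.3, 267.1]
tool_rot: [[-0.003, 1.0, -0.0], [1.0, 0.003, -0.0], [-0.0, -0.0, -1.0]]
wrist_force: [0.1, 0.5, -3.6]
width: 0.466
gripper_force: 35.0
```

```bash
python3 z.py pics/end.png | head -1
python3 - <<'E'
from h import *
np.set_printoptions(precision=1,suppress=True)
o=robot.get_obs();print(o["qvel"],o["tool_rot"],o["gripper_force"])
g,d,P=pts("scene");W=cloud(P,d);r=np.hypot(W[...,0]-551,W[...,1]+90)
q=W[(r<90)&(W[...,2]>130)&(W[...,2]<300)];h,e=np.histogram(q[:,2],np.arange(130,300,5));print(list(zip(e[:-1].tolist(),h.tolist())))
E
```

```text
[550.6 -89.3 267.1] [ 0.1  0.5 -3.6] 0.4662211088354761
[-0.  0.  0. -0. -0.  0. -0.] [[-0.  1. -0.]
 [ 1.  0.  0.]
 [ 0. -0. -1.]] 34.999692038982175
[(130, 92), (135, 83), (140, 42), (145, 687), (150, 612), (155, 10), (160, 14), (165, 14), (170, 10), (175, 12), (180, 12), (185, 12), (190, 11), (195, 15), (200, 12), (205, 3), (210, 0), (215, 0), (220, 0), (225, 0), (230, 0), (235, 0), (240, 0), (245, 98), (250, 125), (255, 129), (260, 172), (265, 1177), (270, 30), (275, 45), (280, 51), (285, 57), (290, 90)]
```

View pics/end.png

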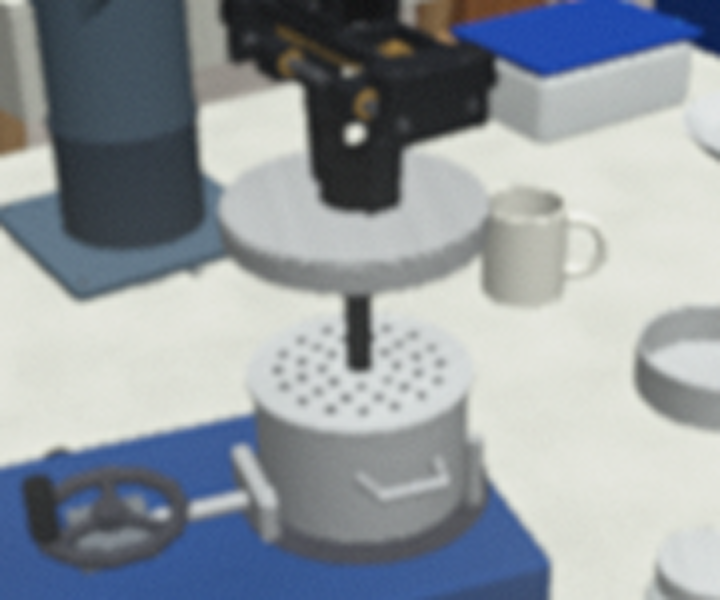

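The outer lid is held level, with its skirt bottom at about z 245, clear of the knob top at 215. The perforated inner lid sits flat on the pot at about (360,375), and the jaw still touches the pot. I'll hand in now.

```bash
python3 -c "
from plant import robot
print(robot.job_done())"
```

```text
the job is handed in; nothing more can be done
None
```

I handed the job in after about 23 s on the clock: the clamp jaw is against the pot, the inner lid sits flat on the pot, and the outer lid is held level and still about 30 mm above the inner lid's knob.

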